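Lock the till for closing time

ROBOT

A 7-joint arm with a two-finger parallel gripper is mounted at the origin on the work surface. World frame = base frame: x ahead of the robot, y to its left, z up, the work surface at z = 0. Lengths are in m, angles in rad, forces in N, time in s.
With the tool pointing down it reaches from about 0.35 to 0.9 m from the base axis. Payload 8.1 kg.
Tool frame: the origin (TCP) lies midway between the tips of the shut fingers; the grasp point (between the pads) lies 19 mm behind it; z points along the fingers, x is the direction in which the jaws open and shut, and the axes are right-handed (so a half turn about z gives the same grasp; the last joint's range is limited). The gripper opens to 92 mm and grips with 3 to 60 N. Pads are 19 mm wide; open, the fingers measure 130 mm over their backs; the gripper's body (75 mm by 190 mm) begins 47 mm behind the grasp point.
Start: joints at [1.083, 0.434, 0.025, 1.573, -0.012, 1.134, -0.075], TCP at [0.235, -0.579, 0.227] pointing down, gripper open.
Joint ranges: [-2.62, 2.62], [-0.44, 2.09], [-1.27, 1.32], [0.08, 2.57], [-1.32, 4.46], [0.12, 2], [-2.74, 2.74]. Speed limits (rad/s): [2.22, 2.22, 3.01, 3.01, 3.14, 3.14, 3.14].

INTERFACE

Orientations are given as a rotation vector (axis times angle).
In Python, from cell import arm gives the robot as it stands.
- The arm moves only by the tool jog_arm, never from a script. Its argument "commands" is a list of rows, each an object with "translation": the shift along the tool's x, y, z in mm, a list of three; "turn": the turn, a rotation vector about the tool's x, y, z in rad, a list of three. A call has 1 to 12 rows; each row is the pose to reach, as a shift and turn from the pose commanded when the call began, along the tool's axes at that moment; what a row does not reach only later rows make up. A row lasts 1/12 s, in which the tool goes at most 41.7 mm and 7.16 degrees, less where a joint would pass 70% of its speed; a pose out of reach is approached as far as the arm can. A call with a gripper value outside its range is refused whole. "claw" is the closure, from -1 (fully open) to 1 (shut), so that 0 is half open, set as the call begins (left out, the last holds). The fingers move at their own pace and stop on an object; "grip_force" is the grip in N (left out, the last holds). Time passes only in rows, so rows that repeat a pose let the fingers close. It gives the time, the measured TCP pose, the force and the opening at its end, in the units of the state.
- arm.observe(): the state, without advancing time (a new reading comes with each control period).
- arm.get_image(name): name is "side" or "top" or "wrist"; returns the picture (384x512x3 uint8, blue, green, red); there is no depth.
- arm.camera_info(name): a dict with "vertical_fov" (degrees; the focal length in pixels is half the picture's height over the tangent of half this angle, whatever the lens; pixels are square), "cx", "cy" (the principal point, pixels), "eye" and "rotation" of the camera in the world. Camera axes: x right, y up, looking along -z (the intrinsics and any distortion apply to the point x, -y, -z); pixel columns grow to the right and rows downward; lengths in m; the calibration is good to about 2 mm. The wrist camera is an equidistant fisheye: a pixel r from the principal point sees the ray r / f radians off the axis. A picture is of the moment at which its call begins: read the wrist's pose just before it. camera_info takes no time and is no camera call; for the wrist camera it gives the pose at the moment of the call.
- arm.sign_off(): hands the job in, once; it reports no verdict.
Trained networks look in the newest picture that a camera, given by its name, has taken for a name from the list of things; names that differ only in an ending like _2 or _b are one class to them, and where a whole thing is asked for, a point or a joint stands for the part that bears it (a point fixed in the world has none). Each returns a list of dicts, best first, with "confidence" (0 to 1); they miss things now and then, are a little off and sometimes report something else, mostly with a low value. They report only what shows in the picture. A call takes as long as a camera call.
- arm.trace(camera, query): "region" (384x512 bool, what is visible of it) and "box" ([left, top, width, height] in pixels, round what is visible of it).
- arm.landmark_of(camera, query): "at" ([column, row] in pixels: a listed point, or the origin of a listed thing).
The state is a dict: "clock": time; "joints": joint angles; "dq": joint speeds; "joint_efforts": joint torques, N m; "position": TCP position; "ee_rot": TCP orientation; "force": force on the tool from outside, world axes, zero at the start; "ft_torque": the same for the moment, N m; "width": opening from 0.0 (shut) to 1.0 (fully open).
Only numpy, scipy, OpenCV 4.12 (cv2) and the standard library are available. Lean on these libraries where they do the work, as an engineer would, in place of code of your own. Each camera call takes 0.05 s, during which the arm holds its last target. There are 200 camera calls.

TASK

Close the market stall's till: push its cash drawer fully shut, then take the red-headed key from the wooden stand and push it fully home into the brass lock on top of the till, easing or wiggling it past the sticky pins. Only when it is fully in, turn it a quarter turn clockwise (seen from above) with the drawer still shut; the lock is sprung, so finish while still gripping the key and holding it turned. Leave the blue key and the groceries where they are.

Things in the scene. Friction and masses are not known exactly. Their poses are not given: they have to be found in the camera images.
- drawer (a joint): The till's cash drawer, in metres: 0 is fully shut, grows as it slides out of the till's front (towards the robot, up to 0.12). Starts part open. It slides stiffly (about 2 N) and stays where it is left.
- drawer_front (a point): Centre of the outer face of the drawer's blue front panel; moves with the drawer. The panel is 290 mm wide and 66 mm tall, its lower edge 12 mm and its upper edge 78 mm above the table, and has no handle. Site x axis points into the till: the way to push it shut; y to the left along the panel; z up.
- till: Grey steel till (fixed), 300 mm deep (x) by 320 mm wide (y), its deck 90 mm above the table, with a black keypad console on the rear of the deck up to 115 mm above the table (from 180 mm behind the front edge). Origin: centre of its underside; x points away from its drawer front, z up. The lock stands at x = -70, y = -70 mm.
- lock (a joint): The turning brass lock plug, in radians: 0 as it rests (the long side of the keyway along the till's x), grows as it is turned clockwise seen from above; stop at 1.70, a quarter turn is 1.57. A light return spring (about 0.02 N m at rest, 0.06 N m at a quarter turn) turns it back to 0 if let go.
- lock_mouth (a point): Centre of the keyway's mouth in the top face of the brass plug, 106 mm above the table, 2 mm above its round steel collar (48 mm across, standing 14 mm tall on the deck). z up, x along the long side of the keyway; turns with the plug. The keyway runs straight down, 16 by 7 mm, 36 mm deep, its mouth bevelled by 2 mm.
- keyway_mid (a point): Half-way down the keyway, 18 mm below lock_mouth, same axes. Two sticky spring pins stick into the keyway from its two short ends, 12 and 21 mm below the mouth; the key's round nose pushes them aside, which takes about 3 to 12 N of downward push and shoves the key about 6 N sideways. The key fits either way round and then has up to about 0.15 rad of turning play.
- red_key_head (a point): Centre of the flat red plastic head of the key to be used: 30 mm wide (its x), 10 mm thick (its y), 34 mm tall (its z, up), so it reaches 17 mm above and below this point. Grasp it across the 10 mm. The key stands upright and loose in the wooden stand, its shoulder on the stand's top, 63 mm above the table at this point; about 40 g.
- red_key: The same red key; origin at the tip of its blade, 53 mm below the head's centre, same axes. Steel blade 30 mm long, 14 mm wide (x), 5 mm thick (y), nose rounded; then a steel shoulder (20 by 8 mm, 6 mm tall), then the head. It is home in the lock when the shoulder rests on the plug: the head's centre is then 23 mm above lock_mouth.
- blue_key_head (a point): Centre of the head of the blue key: same shape, not to be used. It stands in the other slot of the stand, 70 mm from the red one, in line with it along the keys' x.
- key_stand: Wooden key stand (fixed), 130 by 50 by 40 mm tall, with two slots 35 mm either side of its middle along its x. Origin: centre of its underside.
- fish_tin: Yellow tin, 76 mm across and 34 mm tall, standing on the left of the till's deck. Origin: centre of its underside.
- pickle_jar: Green jar, 72 mm across, 110 mm tall, on the table. Origin: centre of its underside.
- jam_jar: Amber jar with red cap, 66 mm across, 100 mm tall, on the table. Origin: centre of its underside.
- ketchup: Red bottle, 54 mm across, 190 mm tall, on the table. Origin: centre of its underside.
- corn_can: Yellow and green can, 74 mm across, 110 mm tall, on the table. Origin: centre of its underside.
- spread_tub: Yellow tub, 100 mm across, 64 mm tall, on the table. Origin: centre of its underside.

How it is judged:
By the outcome, as a careful person would: the job done as asked, in the order asked, and still so for the second after the job is handed in, while the arm keeps its last pose, push and grip.
It also fails if it takes over 72 s, if anything falls off the work surface, if the arm or the gripper's body presses on something with over 40 N, if the wrist force passes 120 N, or if a joint passes its speed limit or range.

## Working session

There is one attempt and no reset: what is moved stays moved. The work goes in short steps, Python scripts to look and compute and a tool call to move; the robot and the scene stay as the last step left them, time stands still between calls to the robot, and variables do not carry over. Pictures are saved under pics/ and viewed, about 8 in all and at most 12, crops included, and the job is handed in when it is done.

Besides the shell and the picture viewer there is one more tool, called in YAML: its name, and indented under it one key for each argument. jog_arm: Moves the arm, as the interface text tells. Its arguments: {"type":"object","properties":{"commands":{"type":"array","items":{"type":"object","properties":{"translation":{"type":"array","items":{"type":"number"}},"turn":{"type":"array","items":{"type":"number"}}}}},"claw":{"type":"number"},"grip_force":{"type":"number"}},"required":["commands"]}

```bash
mkdir -p pics; ls
cat > h.py <<'E'
import numpy as np, cv2
from scipy.spatial.transform import Rotation as R
from cell import arm
def ray(cam,px,info=None):
    i=info or arm.camera_info(cam); f=192/np.tan(np.radians(i["vertical_fov"]/2))
    u=(px[0]-i["cx"])/f; v=(px[1]-i["cy"])/f
    if cam=="wrist":
        r=np.hypot(u,v); s=np.sin(r)/r if r>1e-9 else 1; d=np.array([u*s,-v*s,-np.cos(r)])
    else:
        d=np.array([u,-v,-1.])
    rot=np.array(i["rotation"]); 
    if rot.shape!=(3,3): rot=R.from_rotvec(rot).as_matrix()
    return np.array(i["eye"]),rot@(d/np.linalg.norm(d))
def atz(cam,px,z,info=None):
    e,d=ray(cam,px,info); return e+d*(z-e[2])/d[2]
def tri(rays):
    A=np.zeros((3,3));b=np.zeros(3)
    for e,d in rays:
        P=np.eye(3)-np.outer(d,d);A+=P;b+=P@e
    p=np.linalg.solve(A,b); return p,[np.linalg.norm(np.cross(d,p-e)) for e,d in rays]
E
python3 - <<'E'
from h import *
np.set_printoptions(precision=4,suppress=True)
s=arm.observe(); print({k:np.round(s[k],3) for k in ("clock","position","ee_rot","force","width")})
for c in ("side","top","wrist"):
    i=arm.camera_info(c); print(c,i)
    im=arm.get_image(c); cv2.imwrite(f"pics/{c}0.png",im)
a=cv2.imread("pics/side0.png");b=cv2.imread("pics/top0.png")
cv2.imwrite("pics/a.png",cv2.resize(np.hstack([a,b]),(800,300)))
Z=dict(red_key_head=.063,blue_key_head=.063,lock_mouth=.106,drawer_front=.045)
for q in Z:
    rs=[]
    for c in ("side","top"):
        L=arm.landmark_of(c,q)
        for l in L[:2]: print(q,c,l["confidence"],l["at"],atz(c,l["at"],Z[q]))
        if L: rs.append(ray(c,L[0]["at"]))
    if len(rs)==2: print("tri",tri(rs))
print(arm.observe()["clock"])
E
```

```text
pics
{'clock': np.float64(0.0), 'position': array([ 0.234, -0.579,  0.226]), 'ee_rot': array([-2.605,  1.755,  0.002]), 'force': array([-0.085,  0.007, -0.59 ]), 'width': np.float64(1.002)}
side {'vertical_fov': 43.28675887690609, 'cx': 256.1635230596155, 'cy': 189.23369539144, 'eye': array([ 0.1582, -1.1859,  0.8485]), 'rotation': array([ 1.0128, -0.149 , -0.2824])}
top {'vertical_fov': 43.153975431870926, 'cx': 265.17068064785894, 'cy': 185.22957478460376, 'eye': array([0.4476, 0.0023, 1.5804]), 'rotation': array([ 0.029 , -0.0531, -1.5846])}
wrist {'vertical_fov': 65.70646984690485, 'cx': 252.50366838578552, 'cy': 198.88057637817192, 'eye': array([ 0.3026, -0.5523,  0.3841]), 'rotation': array([-0.247 ,  0.1682, -1.1773])}
red_key_head side 0.5 [250.8, 263.6] [ 0.4186 -0.2967  0.063 ]
red_key_head top 0.42 [358.0, 215.9] [ 0.4265 -0.3106  0.063 ]
red_key_head top 0.36 [250.8, 151.5] [0.6333 0.022  0.063 ]
tri (array([ 0.4212, -0.3074,  0.0714]), [np.float64(0.005572614812799156), np.float64(0.00557261481279917)])
blue_key_head side 0.5 [280.5, 259.7] [ 0.4937 -0.3055  0.063 ]
blue_key_head side 0.41 [285.9, 176.7] [0.6519 0.079  0.063 ]
blue_key_head top 0.47 [361.0, 191.0] [ 0.5043 -0.322   0.063 ]
tri (array([ 0.4969, -0.3177,  0.0728]), [np.float64(0.0073711386957782095), np.float64(0.0073711386957781184)])
lock_mouth side 0.59 [288.1, 176.8] [0.6311 0.0071 0.106 ]
lock_mouth top 0.58 [249.9, 152.1] [0.6262 0.0242 0.106 ]
tri (array([0.6321, 0.0228, 0.0966]), [np.float64(0.004921972614870438), np.float64(0.004921972614870448)])
drawer_front side 0.64 [244.2, 185.2] [0.5168 0.0989 0.045 ]
drawer_front top 0.83 [223.1, 186.0] [0.5269 0.1112 0.045 ]
drawer_front top 0.63 [387.5, 147.2] [ 0.6437 -0.4142  0.045 ]
tri (array([0.5242, 0.1127, 0.036 ]), [np.float64(0.0033462770715155373), np.float64(0.0033462770715156436)])
0.55
```

View pics/a.png

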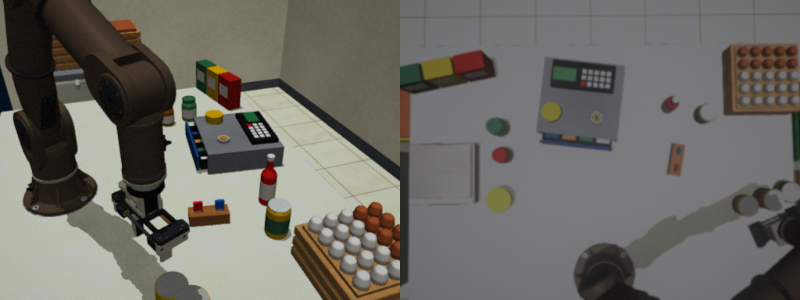

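View pics/top0.png

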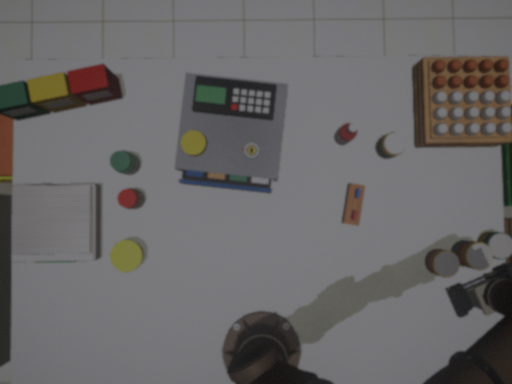

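The side and top views show the till at top-image (231,125), with its drawer part open at (225,187). The brass lock is at (251,150), and the red and blue keys are at (355,215) and (357,193). Next I'll get the till's yaw and the move to the drawer.

```bash
cat >> h.py <<'E'
def goto(p,yaw,s=None):
    """shift (mm, tool axes) and turn to reach p pointing down with tool x at world angle yaw (mod pi)"""
    s=s or arm.observe(); M=R.from_rotvec(s["ee_rot"])
    c=[]
    for y in (yaw,yaw+np.pi):
        T=R.from_matrix(np.array([[np.cos(y),np.sin(y),0],[np.sin(y),-np.cos(y),0],[0,0,-1.]]))
        c.append((M.inv()*T).as_rotvec())
    t=M.inv().apply(np.array(p)-s["position"])*1000
    x=M.as_matrix()[:,0]
    print("shift",np.round(t,1),"turn",[np.round(k,3) for k in c],"tool yaw now",round(np.arctan2(x[1],x[0]),3),"pos",np.round(s["position"],4),"F",np.round(s["force"],1),"j",np.round(s["joints"],2),"w",round(float(s["width"]),3),"t",s["clock"])
E
python3 - <<'E'
from h import *
np.set_printoptions(precision=4,suppress=True)
a=atz("top",(181,184),.078);b=atz("top",(271,191),.078); d=a-b; print("drawer top edge",a,b,np.linalg.norm(d),"yaw x",np.arctan2(-d[0],d[1]))
L=arm.trace("top","till")
m=L[0]["region"].astype(np.uint8); r=cv2.minAreaRect(cv2.findNonZero(m)); print(L[0]["confidence"],r)
q=[atz("top",p,.09) for p in cv2.boxPoints(r)]; print(np.array(q)); 
e=q[1]-q[0];print(np.degrees(np.arctan2(e[1],e[0])))
goto([.45,.11,.20],-np.pi/2-0.05)
E
```

```text
drawer top edge [0.5332 0.2388 0.078 ] [ 0.5077 -0.0391  0.078 ] 0.27911924934724835 yaw x -0.0916886730559037
0.64 ((230.64634704589844, 133.18292236328125), (104.02649688720703, 110.87325286865234), 6.340191841125488)
[[ 0.5374  0.2619  0.09  ]
 [ 0.8795  0.2224  0.09  ]
 [ 0.84   -0.0982  0.09  ]
 [ 0.4977 -0.0547  0.09  ]]
-6.5892161192889915
shift [-558.1 -458.4   26.7] turn [array([-0.   , -0.   ,  0.435]), array([ 0.   , -0.   , -2.707])] tool yaw now -1.186 pos [ 0.2346 -0.5793  0.2267] F [0.5 0.5 0.3] j [ 1.08  0.43  0.02  1.57 -0.01  1.13 -0.08] w 1.003 t 0.6
```

jog_arm:
  commands:
    - {"translation": [-280,-230,14],"turn": [0,0,0.25]}
    - {"translation": [-280,-230,14],"turn": [0,0,0.25]}
    - {"translation": [-558,-458,27],"turn": [0,0,0.485]}
    - {"translation": [-558,-458,27],"turn": [0,0,0.485]}
    - {"translation": [-558,-458,27],"turn": [0,0,0.485]}
    - {"translation": [-558,-458,27],"turn": [0,0,0.485]}
    - {"translation": [-558,-458,27],"turn": [0,0,0.485]}
    - {"translation": [-558,-458,27],"turn": [0,0,0.485]}
    - {"translation": [-558,-458,27],"turn": [0,0,0.485]}
    - {"translation": [-558,-458,27],"turn": [0,0,0.485]}
    - {"translation": [-558,-458,27],"turn": [0,0,0.485]}
    - {"translation": [-558,-458,27],"turn": [0,0,0.485]}
  claw: 1

```text
clock: 1.6
position: [0.3837, -0.1005, 0.2084]
ee_rot: [-2.107, 2.33, -0.002]
force: [1.1, -0.9, -0.4]
width: 0.179
```

jog_arm:
  commands:
    - {"translation": [-280,-230,14],"turn": [0,0,0]}
    - {"translation": [-280,-230,14],"turn": [0,0,0]}
    - {"translation": [-280,-230,14],"turn": [0,0,0]}

```text
clock: 1.85
position: [0.4731, -0.0125, 0.2036]
ee_rot: [-2.107, 2.329, -0.002]
force: [-0.9, -0.5, 0.7]
width: 0.011
```

Run:
```python
from h import *
goto([.44,.112,.20],-np.pi/2-0.1)
```

```text
shift [-120.6   45.4    3.5] turn [array([-0.001, -0.   , -0.   ]), array([-0.000e+00,  2.000e-03,  3.141e+00])] tool yaw now -1.671 pos [ 0.4731 -0.0125  0.2036] F [-0.9 -0.5  0.7] j [ 0.16  0.23 -0.29  1.94  0.08  0.98 -1.84] w 0.011 t 1.85
```

jog_arm:
  commands:
    - {"translation": [-121,45,4]}
    - {"translation": [-121,45,4]}
    - {"translation": [-121,45,4]}
    - {"translation": [-121,45,4]}
    - {"translation": [-121,45,40]}
    - {"translation": [-121,45,80]}
    - {"translation": [-121,45,115]}
    - {"translation": [-121,45,145]}
    - {"translation": [-121,45,145]}

```text
schema error: expected keys translation, turn
```

Run:
```python
from h import *
goto([.51,.105,.058],-np.pi/2-0.1)
for c in("wrist","side"):
    i=arm.camera_info(c); cv2.imwrite(f"pics/{c}1.png",arm.get_image(c))
    L=arm.landmark_of(c,"drawer_front"); print([(l["confidence"],l["at"],atz(c,l["at"],.045,i)) for l in L[:2]])
a=cv2.imread("pics/side1.png");b=cv2.imread("pics/wrist1.png");cv2.imwrite("pics/b.png",cv2.resize(np.hstack([a,b]),(800,300)))
```

```text
shift [-120.6  -24.8  145.6] turn [array([-0.001, -0.   , -0.   ]), array([-0.000e+00,  2.000e-03,  3.141e+00])] tool yaw now -1.671 pos [ 0.4731 -0.0125  0.2036] F [-0.9 -0.5  0.7] j [ 0.16  0.23 -0.29  1.94  0.08  0.98 -1.84] w 0.011 t 1.85
[(0.8, [145.5, 158.7], array([0.5139861 , 0.10236997, 0.045     ])), (0.55, [196.3, 33.8], array([0.64312962, 0.02896694, 0.045     ]))]
[(0.66, [245.4, 182.7], array([0.52494557, 0.1127556 , 0.045     ])), (0.23, [285.9, 180.5], array([0.65457012, 0.08481554, 0.045     ]))]
```

View pics/b.png

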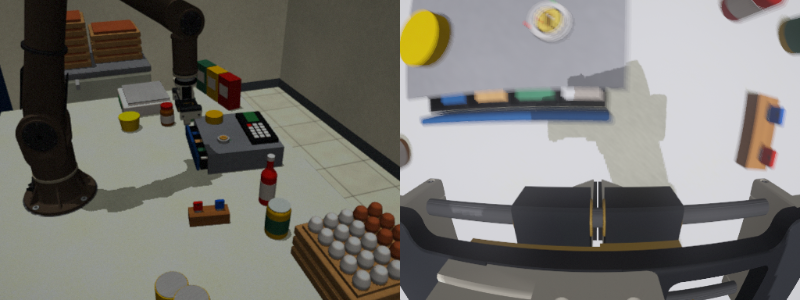

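The wrist view shows the open drawer ahead of the fingers and the lock at about half-image (550,20). I'll go down in front of the drawer.

jog_arm:
  commands:
    - {"translation": [-121,45,4],"turn": [0,0,0]}
    - {"translation": [-121,45,4],"turn": [0,0,0]}
    - {"translation": [-121,45,4],"turn": [0,0,0]}
    - {"translation": [-121,45,4],"turn": [0,0,0]}
    - {"translation": [-121,45,40],"turn": [0,0,0]}
    - {"translation": [-121,45,80],"turn": [0,0,0]}
    - {"translation": [-121,45,115],"turn": [0,0,0]}
    - {"translation": [-121,45,145],"turn": [0,0,0]}
    - {"translation": [-121,45,145],"turn": [0,0,0]}
    - {"translation": [-121,20,145],"turn": [0,0,0]}
    - {"translation": [-121,0,145],"turn": [0,0,0]}
    - {"translation": [-121,0,145],"turn": [0,0,0]}

```text
clock: 3.05
position: [0.4888, 0.1047, 0.0602]
ee_rot: [-2.101, 2.331, -0.004]
force: [1.8, 0.5, 0.6]
width: 0.004
```

jog_arm:
  commands:
    - {"translation": [0,-6,0],"turn": [0,0,0]}
    - {"translation": [0,-12,0],"turn": [0,0,0]}
    - {"translation": [0,-16,0],"turn": [0,0,0]}
    - {"translation": [0,-20,0],"turn": [0,0,0]}
    - {"translation": [0,-24,0],"turn": [0,0,0]}
    - {"translation": [0,-28,0],"turn": [0,0,0]}
    - {"translation": [0,-32,0],"turn": [0,0,0]}
    - {"translation": [0,-35,0],"turn": [0,0,0]}
    - {"translation": [0,-38,0],"turn": [0,0,0]}
    - {"translation": [0,-40,0],"turn": [0,0,0]}

```text
clock: 3.88
position: [0.5241, 0.1019, 0.058]
ee_rot: [2.107, -2.33, -0.0]
force: [-1.7, -0.0, 0.8]
width: 0.006
```

jog_arm:
  commands:
    - {"translation": [0,-3,0],"turn": [0,0,0]}
    - {"translation": [0,-6,0],"turn": [0,0,0]}
    - {"translation": [0,-9,0],"turn": [0,0,0]}
    - {"translation": [0,-12,0],"turn": [0,0,0]}
    - {"translation": [0,-14,0],"turn": [0,0,0]}
    - {"translation": [0,-16,0],"turn": [0,0,0]}

```text
clock: 4.38
position: [0.5401, 0.1004, 0.0581]
ee_rot: [2.107, -2.33, 0.0]
force: [-1.5, -0.8, -0.7]
width: 0.001
```

jog_arm:
  commands:
    - {"translation": [0,-2,0],"turn": [0,0,0]}
    - {"translation": [0,-4,0],"turn": [0,0,0]}
    - {"translation": [0,-6,0],"turn": [0,0,0]}
    - {"translation": [0,-8,0],"turn": [0,0,0]}

```text
clock: 4.72
position: [0.544, 0.1, 0.0577]
ee_rot: [2.104, -2.325, -0.006]
force: [-19.7, 1.3, 13.3]
width: 0.005
```

jog_arm:
  commands:
    - {"translation": [0,0,0],"turn": [0,0,0]}
    - {"translation": [0,15,0],"turn": [0,0,0]}
    - {"translation": [0,35,0],"turn": [0,0,0]}
    - {"translation": [0,45,-25],"turn": [0,0,0]}
    - {"translation": [0,50,-60],"turn": [0,0,0]}
    - {"translation": [10,50,-100],"turn": [0,0,0]}
    - {"translation": [40,50,-140],"turn": [0,0,0]}
    - {"translation": [80,50,-160],"turn": [0,0,0]}
    - {"translation": [80,50,-160],"turn": [0,0,0]}
    - {"translation": [80,50,-160],"turn": [0,0,0]}
  claw: -0.3

```text
clock: 5.55
position: [0.4917, 0.0219, 0.2205]
ee_rot: [-2.099, 2.333, -0.007]
force: [-0.2, 0.4, 0.1]
width: 0.634
```

Run:
```python
from h import *
np.set_printoptions(precision=4,suppress=True)
s=arm.observe(); print(s["position"],s["clock"])
i=arm.camera_info("wrist"); im=arm.get_image("wrist"); cv2.imwrite("pics/w2.png",im)
Z=dict(lock_mouth=.106,red_key_head=.063,blue_key_head=.063,drawer_front=.045)
for q in Z:
    for l in arm.landmark_of("wrist",q)[:2]: print(q,l["confidence"],l["at"],atz("wrist",l["at"],Z[q],i))
```

```text
[0.4917 0.0219 0.2205] 5.55
lock_mouth 0.73 [237.0, 45.2] [0.6322 0.0196 0.106 ]
red_key_head 0.6 [485.5, 209.0] [ 0.4251 -0.3063  0.063 ]
blue_key_head 0.71 [488.3, 159.6] [ 0.4964 -0.3029  0.063 ]
drawer_front 0.61 [177.3, 137.1] [0.5517 0.1003 0.045 ]
```

View pics/w2.png

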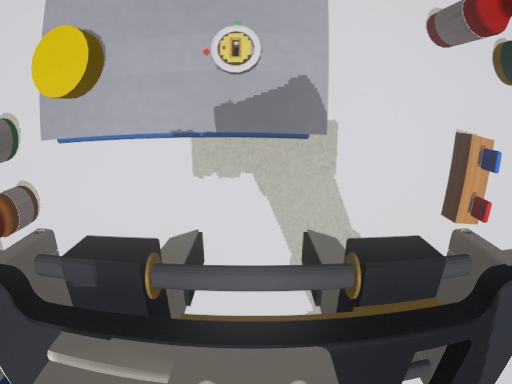

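The drawer looks flush at wrist pixels (177,137), with the lock at (237,45), the red key at (485,209) and the blue key at (490,160). I'll go above the red key. I'm using the half-turned wrist so that joint 7 has range left for the later clockwise turn.

jog_arm:
  commands:
    - {"translation": [333,38,20],"turn": [0,0,-1.5]}
    - {"translation": [333,38,20],"turn": [0,0,-1.5]}
    - {"translation": [333,38,20],"turn": [0,0,-1.5]}
    - {"translation": [333,38,20],"turn": [0,0,-1.5]}
    - {"translation": [333,38,20],"turn": [0,0,-1.5]}
    - {"translation": [333,38,20],"turn": [0,0,-1.5]}
    - {"translation": [333,38,20],"turn": [0,0,-1.5]}
    - {"translation": [333,38,20],"turn": [0,0,-1.5]}
    - {"translation": [333,38,20],"turn": [0,0,-1.5]}
    - {"translation": [333,38,20],"turn": [0,0,-1.5]}
    - {"translation": [333,38,20],"turn": [0,0,-1.5]}
    - {"translation": [333,38,20],"turn": [0,0,-1.5]}

```text
clock: 6.8
position: [0.419, -0.3023, 0.1969]
ee_rot: [-3.105, 0.467, 0.002]
force: [-0.9, 0.6, 0.1]
width: 0.65
```

jog_arm:
  commands:
    - {"translation": [0,0,0],"turn": [0,0,-1.5]}
    - {"translation": [0,0,0],"turn": [0,0,-1.5]}
    - {"translation": [0,0,0],"turn": [0,0,-1.5]}
    - {"translation": [0,0,0],"turn": [0,0,-1.5]}
    - {"translation": [0,0,0],"turn": [0,0,-1.5]}
    - {"translation": [0,0,0],"turn": [0,0,-1.5]}
    - {"translation": [0,0,0],"turn": [0,0,-1.5]}
    - {"translation": [0,0,0],"turn": [0,0,-1.5]}
    - {"translation": [0,0,0],"turn": [0,0,-1.5]}
    - {"translation": [0,0,0],"turn": [0,0,-1.5]}
    - {"translation": [0,0,0],"turn": [0,0,-1.5]}
    - {"translation": [0,0,0],"turn": [0,0,-1.5]}

```text
clock: 7.8
position: [0.4195, -0.3011, 0.1973]
ee_rot: [-2.588, -1.778, -0.001]
force: [0.3, 0.8, 0.3]
width: 0.648
```

Run:
```python
from h import *
goto([.42,-.306,.2],1.52)
```

```text
shift [-4.4  2.2 -2.7] turn [array([-0.001, -0.001, -0.316]), array([-2.000e-03,  1.000e-03,  2.826e+00])] tool yaw now 1.204 pos [ 0.4195 -0.3011  0.1973] F [0.3 0.8 0.3] j [ 1.07  0.38 -0.72  1.83  0.29  1.04  1.44] w 0.648 t 7.8
```

jog_arm:
  commands:
    - {"translation": [0,0,0],"turn": [0,0,-0.12]}
    - {"translation": [0,0,0],"turn": [0,0,-0.24]}
    - {"translation": [0,0,0],"turn": [0,0,-0.32]}
    - {"translation": [0,0,0],"turn": [0,0,-0.32]}
    - {"translation": [0,0,0],"turn": [0,0,-0.32]}

```text
clock: 8.22
position: [0.4193, -0.3015, 0.1975]
ee_rot: [-2.282, -2.157, -0.001]
force: [-0.8, -0.2, -0.2]
width: 0.65
```

Run:
```python
from h import *
np.set_printoptions(precision=4,suppress=True)
goto([.42,-.306,.2],1.52)
i=arm.camera_info("wrist"); im=arm.get_image("wrist"); cv2.imwrite("pics/w3.png",im)
Z=dict(red_key_head=.063,blue_key_head=.063)
P={}
for q in Z:
    for l in arm.landmark_of("wrist",q)[:2]: print(q,l["confidence"],l["at"],atz("wrist",l["at"],Z[q],i))
    L=arm.trace("wrist",q)
    for l in L[:2]: print(l["confidence"],l["box"])
```

```text
shift [-4.4  1.  -2.5] turn [array([-0.   , -0.002, -0.006]), array([-0.002,  0.001,  3.136])] tool yaw now 1.514 pos [ 0.4193 -0.3015  0.1975] F [-0.8 -0.2 -0.2] j [ 1.12  0.4  -0.79  1.83  0.32  1.05  1.72] w 0.65 t 8.2167
red_key_head 0.85 [262.0, 201.6] [ 0.4309 -0.2936  0.063 ]
0.71 [254.6, 184.8, 13.3, 29.2]
blue_key_head 0.72 [247.7, 256.8] [ 0.4934 -0.3122  0.063 ]
0.74 [241.4, 240.3, 16.5, 24.9]
```

View pics/w3.png

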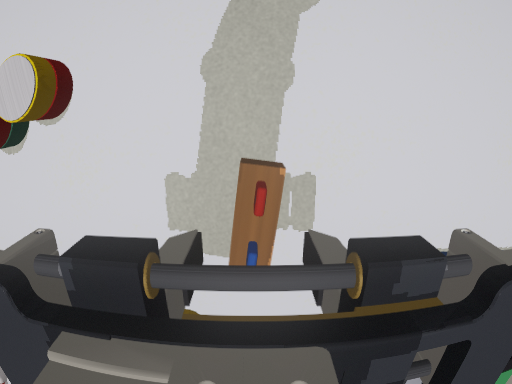

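Red key head at (262,200), blue at (250,250), and the stand is visibly tilted. I'll take the stand's edges and the red blob's axis for yaw.

Run:
```python
from h import *
np.set_printoptions(precision=4,suppress=True)
im=cv2.imread("pics/w3.png"); i=arm.camera_info("wrist")
h=cv2.cvtColor(im,cv2.COLOR_BGR2HSV)
red=((h[...,0]<4)|(h[...,0]>174))&(h[...,1]>190)&(h[...,2]>60)
wood=(h[...,0]>4)&(h[...,0]<16)&(h[...,1]>120)
blue=(h[...,0]>105)&(h[...,0]<130)&(h[...,1]>150)
for n,m in(("red",red),("wood",wood),("blue",blue)):
    m=m.astype(np.uint8); m[:,:200]=0; m[:150]=0; m[275:]=0; m[:,300:]=0
    k,l,st,c=cv2.connectedComponentsWithStats(m); j=1+np.argmax(st[1:,4])
    r=cv2.minAreaRect(cv2.findNonZero((l==j).astype(np.uint8))); print(n,st[j],c[j],r); 
    p=cv2.boxPoints(r); z=dict(red=.08,wood=.04,blue=.08)[n]
    w=np.array([atz("wrist",q,z,i) for q in p]); print(w[:,:2].tolist(), [round(float(np.arctan2(*(w[a+1]-w[a])[[1,0]])),3) for a in range(3)])
    # left-edge & axis fits
    ys,xs=np.nonzero(l==j)
    for nm,f in(("min",min),("max",max),("mid",lambda v:(min(v)+max(v))/2)):
        pts=np.array([atz("wrist",(f(xs[ys==y]),y),z,i)[:2] for y in np.unique(ys)[3:-3]])
        if len(pts)>3:
            c0=np.polyfit(pts[:,0],pts[:,1],1); print("  ",nm,"yaw",np.arctan(c0[0]),"mean",pts.mean(0))
```

```text
red [261 209   1   1   1] [261. 209.] ((261.0, 209.0), (0.0, 0.0), 0.0)
[[0.4332887655820018, -0.29608827386131104], [0.4332887655820018, -0.29608827386131104], [0.4332887655820018, -0.29608827386131104], [0.4332887655820018, -0.29608827386131104]] [0.0, 0.0, 0.0]
wood [ 230  163   55  102 3653] [255.559  212.5705] ((255.5, 215.49998474121094), (44.12346267700195, 103.23758697509766), 8.130102157592773)
[[0.5131709861454162, -0.340391716835366], [0.39142288349952753, -0.3144939031693347], [0.40073899736340207, -0.26776844574818615], [0.5246721445863154, -0.2881610183189743]] [2.932, 1.374, -0.163]
   min yaw -0.1782875434936815 mean [ 0.4511 -0.3254]
   max yaw -0.1712955688652587 mean [ 0.4537 -0.2783]
   mid yaw -0.17442436992246826 mean [ 0.4524 -0.3018]
blue [247 253  10  12 101] [251.703  258.5743] ((251.73851013183594, 258.5923156738281), (8.310327529907227, 11.907333374023438), 7.125016689300537)
[[0.4932632240551434, -0.31365803246178847], [0.4794184606205078, -0.31125579629535005], [0.48108345294658517, -0.30282554138977846], [0.49498003599081414, -0.30507722057080444]] [2.97, 1.376, -0.161]
   min yaw -0.061683123278257035 mean [ 0.4868 -0.3121]
   max yaw -0.2736617822781361 mean [ 0.4872 -0.3043]
   mid yaw -0.16912299535978453 mean [ 0.487  -0.3082]
```

jog_arm:
  commands:
    - {"translation": [5.5,9.5,20],"turn": [0,0,0.115]}
    - {"translation": [5.5,9.5,40],"turn": [0,0,0.115]}
    - {"translation": [5.5,9.5,58],"turn": [0,0,0.115]}
    - {"translation": [5.5,9.5,58],"turn": [0,0,0.115]}
    - {"translation": [5.5,9.5,58],"turn": [0,0,0.115]}

```text
clock: 8.88
position: [0.4283, -0.2971, 0.1399]
ee_rot: [-2.401, -2.024, 0.001]
force: [0.6, -0.2, 0.3]
width: 0.652
```

Run:
```python
from h import *
np.set_printoptions(precision=4,suppress=True)
goto([.429,-.2965,.05],1.399)
i=arm.camera_info("wrist"); im=arm.get_image("wrist"); cv2.imwrite("pics/w4.png",im)
for l in arm.landmark_of("wrist","red_key_head")[:2]: print(l["confidence"],l["at"],atz("wrist",l["at"],.063,i))
for l in arm.trace("wrist","red_key_head")[:1]:
    print(l["confidence"],l["box"]); ys,xs=np.nonzero(l["region"]); m=(xs.mean(),ys.mean()); print(m,atz("wrist",m,.078,i))
c=im[150:300,180:340]; cv2.imwrite("pics/w4c.png",cv2.resize(c,None,fx=4,fy=4))
s=arm.observe()
```

```text
shift [ 0.6  0.7 89.9] turn [array([-0.001, -0.001,  0.002]), array([ 0.001, -0.002, -3.14 ])] tool yaw now 1.401 pos [ 0.4283 -0.2971  0.1399] F [ 0.6 -0.2  0.3] j [ 1.04  0.47 -0.72  1.89  0.38  0.93  1.54] w 0.652 t 8.8833
0.6 [256.9, 211.1] [ 0.431  -0.2953  0.063 ]
0.77 [252.2, 186.2, 13.0, 40.5]
(np.float64(255.70093457943926), np.float64(207.62803738317757)) [ 0.4231 -0.2952  0.078 ]
```

View pics/w4c.png

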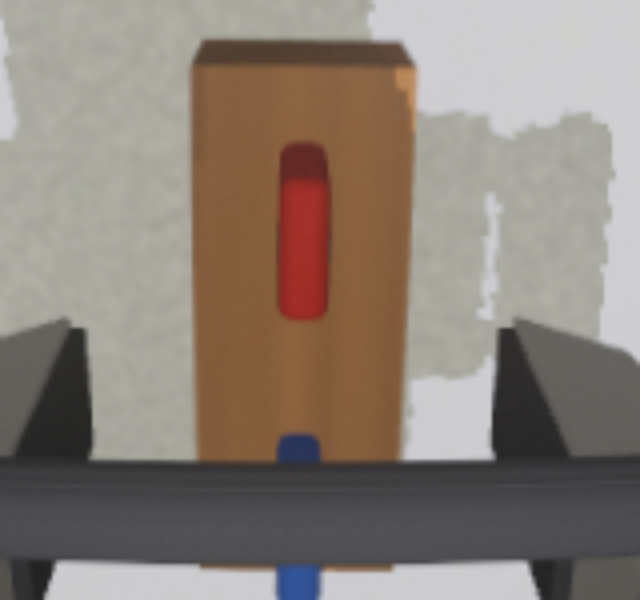

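The crop shows the red head square to the jaws and centred between the fingers, at about full-image (256,212). I'll descend and grip.

jog_arm:
  commands:
    - {"translation": [0.5,0,25],"turn": [0,0,0]}
    - {"translation": [0.5,0,50],"turn": [0,0,0]}
    - {"translation": [0.5,0,75],"turn": [0,0,0]}
    - {"translation": [0.5,0,91],"turn": [0,0,0]}
    - {"translation": [0.5,0,91],"turn": [0,0,0]}
    - {"translation": [0.5,0,91],"turn": [0,0,0]}

```text
clock: 9.53
position: [0.429, -0.2971, 0.0497]
ee_rot: [-2.402, -2.025, -0.0]
force: [0.9, 0.2, 0.5]
width: 0.648
```

jog_arm:
  commands:
    - {"translation": [0,0,0],"turn": [0,0,0]}
    - {"translation": [0,0,0],"turn": [0,0,0]}
    - {"translation": [0,0,0],"turn": [0,0,0]}
    - {"translation": [0,0,0],"turn": [0,0,0]}
    - {"translation": [0,0,0],"turn": [0,0,0]}
    - {"translation": [0,0,0],"turn": [0,0,0]}
    - {"translation": [0,0,0],"turn": [0,0,0]}
    - {"translation": [0,0,0],"turn": [0,0,0]}
    - {"translation": [0,0,0],"turn": [0,0,0]}
  claw: 1
  grip_force: 45

```text
clock: 10.28
position: [0.4289, -0.2959, 0.0491]
ee_rot: [-2.401, -2.025, -0.001]
force: [0.7, 3.3, 0.2]
width: 0.111
```

Gripped at 10.2 mm. Next I'll lift straight up and carry the key to just beyond the lock.

jog_arm:
  commands:
    - {"translation": [0,0,-15],"turn": [0,0,0]}
    - {"translation": [0,0,-30],"turn": [0,0,0]}
    - {"translation": [0,0,-50],"turn": [0,0,0]}
    - {"translation": [0,0,-75],"turn": [0,0,0]}
    - {"translation": [0,0,-110],"turn": [0,0,0]}
    - {"translation": [0,0,-150],"turn": [0,0,0]}
    - {"translation": [30,15,-151],"turn": [0,0,0]}
    - {"translation": [65,32,-151],"turn": [0,0,0]}
    - {"translation": [100,50,-151],"turn": [0,0,-0.02]}
    - {"translation": [135,68,-151],"turn": [0,0,-0.04]}
    - {"translation": [170,86,-151],"turn": [0,0,-0.06]}
    - {"translation": [205,104,-151],"turn": [0,0,-0.07]}

```text
clock: 11.28
position: [0.5667, -0.1113, 0.2001]
ee_rot: [2.329, 2.108, -0.001]
force: [-0.2, -0.1, -0.8]
width: 0.106
```

Run:
```python
from h import *
goto([.662,.018,.20],1.47)
```

```text
shift [138.1  82.    0. ] turn [array([-0.   ,  0.001,  0.001]), array([-1.00e-03, -0.00e+00, -3.14e+00])] tool yaw now 1.471 pos [ 0.5667 -0.1113  0.2001] F [-0.2 -0.1 -0.8] j [ 0.64  0.5  -0.78  1.68  0.38  1.12  1.23] w 0.106 t 11.2833
```

jog_arm:
  commands:
    - {"translation": [35,21,0],"turn": [0,0,0]}
    - {"translation": [70,42,0],"turn": [0,0,0]}
    - {"translation": [105,63,0],"turn": [0,0,0]}
    - {"translation": [130,77,0],"turn": [0,0,0]}
    - {"translation": [138,82,0],"turn": [0,0,0]}
    - {"translation": [138,82,0],"turn": [0,0,0]}
    - {"translation": [138,82,0],"turn": [0,0,0]}

```text
clock: 11.87
position: [0.661, 0.0161, 0.1996]
ee_rot: [-2.329, -2.108, 0.002]
force: [0.6, 0.2, -0.3]
width: 0.109
```

Run:
```python
from h import *
np.set_printoptions(precision=4,suppress=True)
goto([.632,.021,.20],1.47)
i=arm.camera_info("wrist"); im=arm.get_image("wrist"); cv2.imwrite("pics/w5.png",im)
for l in arm.landmark_of("wrist","lock_mouth")[:2]: print(l["confidence"],l["at"],atz("wrist",l["at"],.106,i))
for q in("red_key_head","red_key"):
  for l in arm.landmark_of("wrist",q)[:2]: print(q,l["confidence"],l["at"])
for l in arm.trace("wrist","lock")[:1]: print(l["confidence"],l["box"])
c=im[120:320,130:390]; cv2.imwrite("pics/w5c.png",cv2.resize(c,None,fx=3,fy=3,interpolation=cv2.INTER_CUBIC))
```

```text
shift [  2.  -29.3  -0.4] turn [array([-0.001,  0.001,  0.001]), array([-0.001, -0.002, -3.14 ])] tool yaw now 1.471 pos [0.661  0.0161 0.1996] F [ 0.6  0.2 -0.3] j [ 0.34  0.63 -0.74  1.46  0.44  1.22  1.02] w 0.109 t 11.8667
0.62 [254.7, 168.2] [0.6302 0.0195 0.106 ]
red_key_head 0.81 [252.2, 259.8]
red_key_head 0.57 [255.8, 164.6]
red_key 0.82 [252.8, 220.1]
0.59 [239.6, 149.2, 35.4, 37.1]
```

View pics/w5c.png

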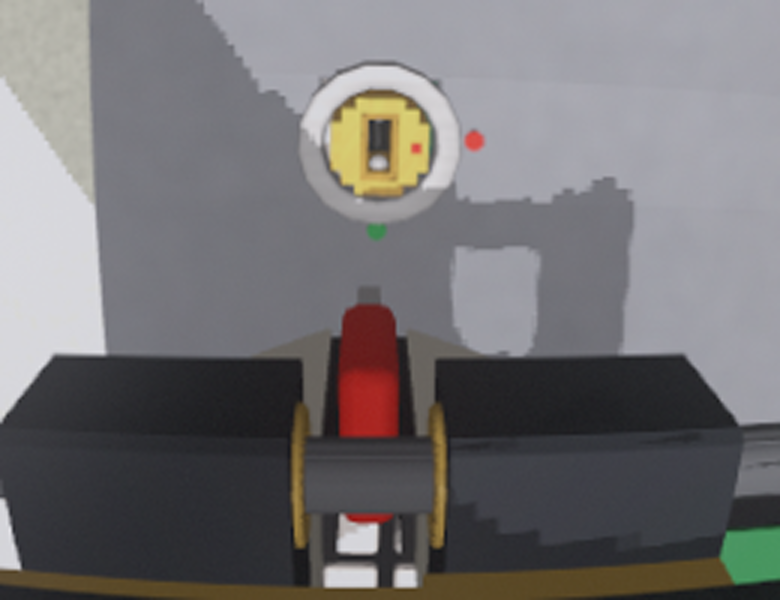

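The crop shows the keyway at full-image (256.7,168.5), aligned with the held key, and the blade tip at about (253,216). I'll work out both in the world frame.

Run:
```python
from h import *
np.set_printoptions(precision=4,suppress=True)
s=arm.observe(); i=arm.camera_info("wrist")
f=lambda x,y,z: atz("wrist",(130+x/3,120+y/3),z,i)
g=f(376,230,.09); r=f(474,141,.09); k=f(379.5,146,.106); c=f(379,143,.104)
print("green",g,"red",r,"keyway",k,"collar c",c)
d=r-g; print("angle red-green",np.arctan2(d[1],d[0]))
print("keyway ends",f(379,112,.106),f(380,181,.106), "yaw",)
z=s["position"][2]
print("tip centre lm",atz("wrist",(252.8,220.1),z-.039,i),"near edge",f(369,288,z-.037),f(369,306,z-.003),"head top near/lat",f(369,372,z+.030), "TCP",s["position"])
M=R.from_rotvec(s["ee_rot"]).as_matrix(); print("tool z",M[:,2], "eye",i["eye"], "cam -z",R.from_rotvec(i["rotation"]).apply([0,0,-1]) if np.shape(i["rotation"])==(3,) else i["rotation"])
```

```text
green [0.6603 0.0157 0.09  ] red [0.6352 0.0484 0.09  ] keyway [0.631  0.0195 0.106 ] collar c [0.6305 0.0195 0.104 ]
angle red-green 2.2263557547755335
keyway ends [0.6212 0.0204 0.106 ] [0.6413 0.0187 0.106 ] yaw
tip centre lm [0.6573 0.0137 0.1613] near edge [0.6535 0.0142 0.1633] [0.6453 0.015  0.1973] head top near/lat [0.6441 0.0151 0.2303] TCP [0.6609 0.0146 0.2003]
tool z [-0.0001 -0.0011 -1.    ] eye [0.5852 0.0211 0.3584] cam -z [ 0.2756 -0.0294 -0.9608]
```

jog_arm:
  commands:
    - {"translation": [1.5,-15,0],"turn": [0,0,0]}
    - {"translation": [3,-29,0],"turn": [0,0,0]}
    - {"translation": [3,-29,0],"turn": [0,0,0]}
    - {"translation": [3,-29,15],"turn": [0,0,0]}
    - {"translation": [3,-29,30],"turn": [0,0,0]}
    - {"translation": [3,-29,42],"turn": [0,0,0]}
    - {"translation": [3,-29,47],"turn": [0,0,0]}
    - {"translation": [3,-29,47],"turn": [0,0,0]}
    - {"translation": [3,-29,47],"turn": [0,0,0]}

```text
clock: 12.87
position: [0.633, 0.0223, 0.1533]
ee_rot: [-2.33, -2.107, 0.0]
force: [0.1, 0.2, -0.5]
width: 0.104
```

Run:
```python
from h import *
goto([.632,.0205,.15],1.47)
i=arm.camera_info("wrist"); im=arm.get_image("wrist"); cv2.imwrite("pics/w6.png",im)
c=im[140:290,170:340]; cv2.imwrite("pics/w6c.png",cv2.resize(c,None,fx=4,fy=4,interpolation=cv2.INTER_CUBIC))
```

```text
shift [-1.9 -0.8  3.3] turn [array([-0.   , -0.   ,  0.001]), array([ 0.   , -0.   , -3.141])] tool yaw now 1.471 pos [0.633  0.0223 0.1533] F [ 0.1  0.2 -0.5] j [ 0.35  0.63 -0.74  1.59  0.46  1.1   0.97] w 0.104 t 12.8667
```

View pics/w6c.png

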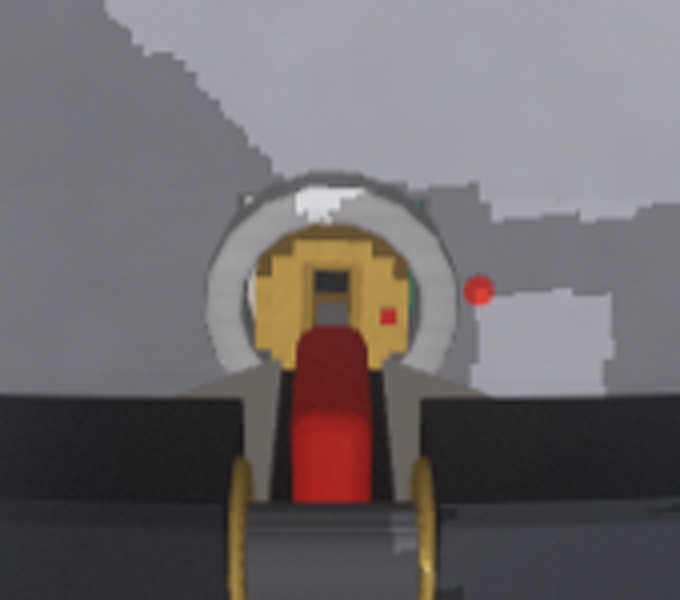

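The blade is laterally centred in the keyway (both at crop column 332). I'll check the depth direction numerically.

Run:
```python
from h import *
np.set_printoptions(precision=4,suppress=True)
i=arm.camera_info("wrist"); z=arm.observe()["position"][2]
f=lambda x,y,z: atz("wrist",(170+x/4,140+y/4),z,i)
for n,p in dict(keyway_outer=(332,263,.106),keyway_inner=(332,271,.105),plugtop_near=(332,240,.106),collar_near=(330,174,.104),collar_l=(207,300,.104),collar_r=(457,300,.104),blade_tip0=(332,301,z-.039),blade_tip3=(332,301,z-.036),head_bot=(332,326,z-.003),head_top=(332,412,z+.03)).items(): print(n,f(*p))
```

```text
keyway_outer [0.6218 0.0226 0.106 ]
keyway_inner [0.6236 0.0225 0.105 ]
plugtop_near [0.6175 0.0231 0.106 ]
collar_near [0.6057 0.0239 0.104 ]
collar_l [ 0.6273 -0.0012  0.104 ]
collar_r [0.6319 0.045  0.104 ]
blade_tip0 [0.626  0.0222 0.1148]
blade_tip3 [0.6249 0.0223 0.1178]
head_bot [0.6173 0.023  0.1508]
head_top [0.6158 0.0231 0.1838]
```

Key and keyway centres agree within about 1 mm. Descending slowly.

jog_arm:
  commands:
    - {"translation": [0,0,3],"turn": [0,0,0]}
    - {"translation": [0,0,6],"turn": [0,0,0]}
    - {"translation": [0,0,8],"turn": [0,0,0]}
    - {"translation": [0,0,10],"turn": [0,0,0]}
    - {"translation": [0,0,12],"turn": [0,0,0]}
    - {"translation": [0,0,14],"turn": [0,0,0]}
    - {"translation": [0,0,14],"turn": [0,0,0]}

```text
clock: 13.5
position: [0.6325, 0.0224, 0.1387]
ee_rot: [-2.329, -2.107, 0.001]
force: [0.2, -0.6, -1.1]
width: 0.107
```

jog_arm:
  commands:
    - {"translation": [0,0,2],"turn": [0,0,0]}
    - {"translation": [0,0,4],"turn": [0,0,0]}
    - {"translation": [0,0,6],"turn": [0,0,0]}
    - {"translation": [0,0,8],"turn": [0,0,0]}
    - {"translation": [0,0,9],"turn": [0,0,0]}
    - {"translation": [0,0,10],"turn": [0,0,0]}
    - {"translation": [0,0,10],"turn": [0,0,0]}

```text
clock: 14.08
position: [0.6324, 0.0227, 0.1292]
ee_rot: [-2.329, -2.108, 0.001]
force: [-1.6, 0.3, 1.2]
width: 0.108
```

jog_arm:
  commands:
    - {"translation": [0,0,2],"turn": [0,0,0]}
    - {"translation": [0,0,4],"turn": [0,0,0]}
    - {"translation": [0,0,6],"turn": [0,0,0]}
    - {"translation": [0,0,8],"turn": [0,0,0]}
    - {"translation": [0,0,10],"turn": [0,0,0]}
    - {"translation": [0,0,11],"turn": [0,0,0]}
    - {"translation": [0,0,11],"turn": [0,0,0]}

```text
clock: 14.67
position: [0.6338, 0.0229, 0.119]
ee_rot: [2.329, 2.107, 0.004]
force: [1.0, 1.0, 3.4]
width: 0.11
```

jog_arm:
  commands:
    - {"translation": [0,0,1.5],"turn": [0,0,0]}
    - {"translation": [0,0,3],"turn": [0,0,0]}
    - {"translation": [0,0,4.5],"turn": [0,0,0]}
    - {"translation": [0,0,5],"turn": [0,0,0]}
    - {"translation": [0,0,5],"turn": [0,0,0]}

```text
clock: 15.08
position: [0.634, 0.023, 0.1148]
ee_rot: [2.328, 2.106, 0.004]
force: [-2.1, -0.4, 13.1]
width: 0.106
```

jog_arm:
  commands:
    - {"translation": [0,0,1],"turn": [0,0,0]}
    - {"translation": [0,0,1.5],"turn": [0,0,0]}
    - {"translation": [0,0,1.5],"turn": [0,0,0]}

```text
clock: 15.33
position: [0.6342, 0.023, 0.1146]
ee_rot: [2.328, 2.106, 0.004]
force: [-6.4, -2.1, 22.7]
width: 0.106
```

Run:
```python
from h import *
np.set_printoptions(precision=4,suppress=True)
goto([.632,.0205,.115],1.47)
i=arm.camera_info("wrist"); im=arm.get_image("wrist"); s=arm.get_image("side")
c=cv2.resize(im[140:290,170:340],(560,494)); d=cv2.resize(s[150:220,255:325],(494,494),interpolation=cv2.INTER_CUBIC)
cv2.imwrite("pics/w7c.png",cv2.resize(np.hstack([c,d]),(800,375)))
```

```text
shift [-2.7 -1.9 -0.4] turn [array([ 0.004, -0.   ,  0.001]), array([ 0.   ,  0.006, -3.141])] tool yaw now 1.471 pos [0.6342 0.023  0.1146] F [-6.4 -2.1 22.7] j [ 0.34  0.66 -0.72  1.63  0.49  1.03  0.94] w 0.106 t 15.3333
```

View pics/w7c.png

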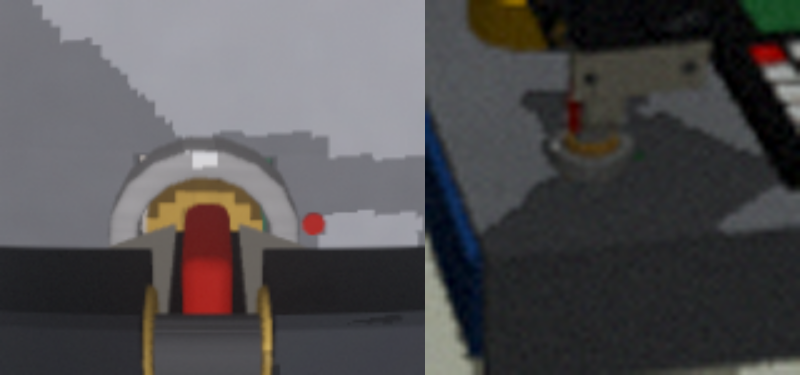

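The shoulder sits on the plug: z stays at 0.1147 (expected 0.1155) as the force rises to 23 N. I'll ease the push a little and start turning clockwise, which is +z in the tool frame.

jog_arm:
  commands:
    - {"translation": [0,0,-1],"turn": [0,0,0.05]}
    - {"translation": [0,0,-1],"turn": [0,0,0.13]}
    - {"translation": [0,0,-1],"turn": [0,0,0.22]}
    - {"translation": [0,0,-1],"turn": [0,0,0.31]}
    - {"translation": [0,0,-1],"turn": [0,0,0.4]}
    - {"translation": [0,0,-1],"turn": [0,0,0.48]}
    - {"translation": [0,0,-1],"turn": [0,0,0.5]}

```text
clock: 16.02
position: [0.6341, 0.0222, 0.1147]
ee_rot: [2.78, 1.457, 0.004]
force: [-3.3, -1.3, 15.7]
width: 0.107
```

Run:
```python
from h import *
goto([.634,.023,.115],1.47-1.7); print(np.round(arm.observe()["ft_torque"],2))
```

```text
shift [ 0.6 -0.6 -0.3] turn [array([ 0.002, -0.003,  1.196]), array([ 0.003,  0.003, -1.946])] tool yaw now 0.966 pos [0.6341 0.0222 0.1147] F [-3.3 -1.3 15.7] j [ 0.27  0.63 -0.59  1.64  0.41  0.99  0.5 ] w 0.107 t 16.0167
[-0.43  0.53  0.09]
```

jog_arm:
  commands:
    - {"translation": [0,0,0],"turn": [0,0,0.08]}
    - {"translation": [0,0,0],"turn": [0,0,0.17]}
    - {"translation": [0,0,0],"turn": [0,0,0.26]}
    - {"translation": [0,0,0],"turn": [0,0,0.35]}
    - {"translation": [0,0,0],"turn": [0,0,0.44]}
    - {"translation": [0,0,0],"turn": [0,0,0.53]}
    - {"translation": [0,0,0],"turn": [0,0,0.62]}
    - {"translation": [0,0,0],"turn": [0,0,0.71]}
    - {"translation": [0,0,0],"turn": [0,0,0.8]}
    - {"translation": [0,0,0],"turn": [0,0,0.8]}

```text
clock: 16.85
position: [0.6335, 0.0211, 0.1147]
ee_rot: [3.129, 0.257, 0.003]
force: [-5.1, -3.6, 18.7]
width: 0.108
```

Run:
```python
from h import *
goto([.634,.023,.115],1.47-1.7); print(np.round(arm.observe()["ft_torque"],2))
```

```text
shift [ 0.8 -1.8 -0.3] turn [array([ 0.002, -0.002,  0.394]), array([ 0.003,  0.003, -2.747])] tool yaw now 0.164 pos [0.6335 0.0211 0.1147] F [-5.1 -3.6 18.7] j [ 0.14  0.59 -0.39  1.65  0.27  0.95 -0.18] w 0.108 t 16.85
[-1.01  1.21  0.04]
```

jog_arm:
  commands:
    - {"translation": [0,0,0],"turn": [0,0,0.08]}
    - {"translation": [0,0,0],"turn": [0,0,0.17]}
    - {"translation": [0,0,0],"turn": [0,0,0.26]}
    - {"translation": [0,0,0],"turn": [0,0,0.33]}
    - {"translation": [0,0,0],"turn": [0,0,0.37]}
    - {"translation": [0,0,0],"turn": [0,0,0.37]}

```text
clock: 17.35
position: [0.633, 0.0208, 0.1147]
ee_rot: [3.123, -0.318, 0.002]
force: [-6.5, -4.4, 20.2]
width: 0.101
```

Run:
```python
from h import *
goto([.634,.023,.115],1.47-1.7); print(np.round(arm.observe()["ft_torque"],2))
im=arm.get_image("wrist"); s=arm.get_image("side"); t=arm.get_image("top")
cv2.imwrite("pics/w8.png",im)
c=cv2.resize(im[140:290,170:340],(510,450),interpolation=cv2.INTER_CUBIC); d=cv2.resize(s[140:230,180:270+0],(290,290)); e=cv2.resize(t[125:200,170:290],(290,160))
cv2.imwrite("pics/w8c.png",np.hstack([c,np.vstack([d,e])]))
```

```text
shift [ 0.6 -2.3 -0.4] turn [array([ 0.002, -0.002,  0.027]), array([ 3.000e-03,  3.000e-03, -3.115e+00])] tool yaw now -0.203 pos [0.633  0.0208 0.1147] F [-6.5 -4.4 20.2] j [ 0.08  0.57 -0.3   1.66  0.2   0.94 -0.5 ] w 0.101 t 17.35
[-1.13  1.69  0.03]
```

View pics/w8c.png

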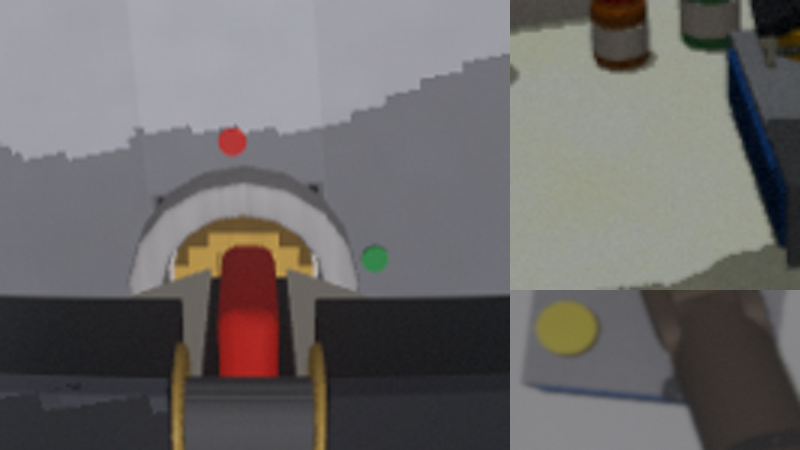

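The drawer is flush and the key has followed the turn by about 1.67 rad. Keyway play could leave the plug up to 0.15 rad behind, so I'll turn slightly further.

jog_arm:
  commands:
    - {"translation": [0,0,0],"turn": [0,0,0.04]}
    - {"translation": [0,0,0],"turn": [0,0,0.08]}
    - {"translation": [0,0,0],"turn": [0,0,0.1]}
    - {"translation": [0,0,0],"turn": [0,0,0.1]}
    - {"translation": [0,0,0],"turn": [0,0,0.1]}

```text
clock: 17.92
position: [0.6328, 0.021, 0.1146]
ee_rot: [3.104, -0.469, 0.002]
force: [-7.5, -4.0, 21.7]
width: 0.108
```

Run:
```python
from h import *
np.set_printoptions(precision=4,suppress=True)
goto([.634,.023,.115],1.47-1.57); s=arm.observe()
M=R.from_rotvec(s["ee_rot"])
print("tq",np.round(s["ft_torque"],3),M.inv().apply(s["ft_torque"]))
for k in range(4): arm.get_image("wrist"); s=arm.observe(); print(s["ft_torque"],s["force"])
i=arm.camera_info("wrist"); 
im=arm.get_image("wrist"); cv2.imwrite("pics/w9.png",im)
for c in("wrist","top","side"):
  for q in("lock_mouth","drawer_front"):
    for l in arm.landmark_of(c,q)[:1]: print(c,q,l["confidence"],l["at"],atz(c,l["at"],.106 if q[0]=="l" else .045))
c=cv2.resize(im[190:250,210:300],None,fx=8,fy=8,interpolation=cv2.INTER_CUBIC); cv2.imwrite("pics/w9c.png",c)
```

```text
shift [ 0.5 -2.2 -0.4] turn [array([ 0.002, -0.001, -0.2  ]), array([-0.002, -0.003,  2.941])] tool yaw now -0.3 pos [0.6328 0.021  0.1146] F [-7.5 -4.  21.7] j [ 0.06  0.57 -0.27  1.66  0.19  0.94 -0.58] w 0.108 t 17.9167
tq [-1.053  1.913  0.028] [-1.5716 -1.5161 -0.0333]
[-1.0569  1.9596  0.0685] [-8.4433 -4.3986 20.7209]
[-1.0981  1.9199  0.1211] [-7.3986 -4.0157 20.8022]
[-1.0523  1.9462  0.1014] [-7.7105 -4.49   20.8222]
[-1.0694  1.933   0.1226] [-8.8292 -4.707  20.618 ]
wrist lock_mouth 0.89 [250.5, 237.1] [0.6311 0.0224 0.106 ]
top drawer_front 0.77 [226.0, 174.5] [0.5633 0.1017 0.045 ]
side lock_mouth 0.61 [298.7, 193.7] [ 0.6257 -0.0934  0.106 ]
side drawer_front 0.81 [255.6, 184.7] [0.5526 0.0904 0.045 ]
```

View pics/w9c.png

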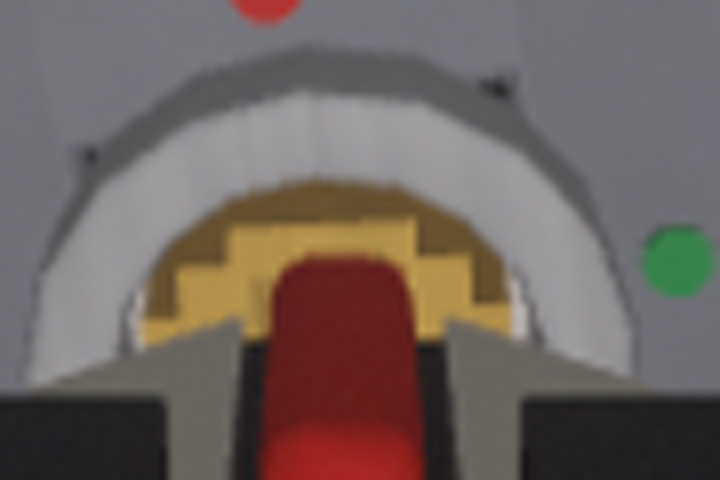

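The plug's stepped face is square with the tool (tilt about 0.04 rad), so the plug has followed the key past a quarter turn. The downward force is steady at 21 N, and the drawer still reads shut. Handing in.

```bash
python3 -c "
from cell import arm
print(arm.sign_off()); s=arm.observe(); print(s['clock'],s['position'],s['force'],s['width'])"
```

```text
the job is handed in; nothing more can be done
None
the job is handed in; nothing more can be done
```

The job is handed in at about 19 s of the 72 s allowed; signing off gave no verdict. I pushed the drawer shut, put the red key fully into the lock and turned it past a quarter turn clockwise. The arm is still gripping the key and holding it turned.

- **Drawer:** it went in against its stop, where the force rose to 20 N. The last top and side pictures still showed it flush. Their position estimates for its front differed by about 11 mm in x (0.563 and 0.553 m); the wrist view read 0.552 m just after the push.
- **Key:** it passed both pins without wiggling. It stopped firmly at a TCP height of 0.1147 m, where about 0.1155 m was expected. The push held at about 21 N through the turn.
- **Turn:** the tool turned about 1.77 rad. Allowing for up to 0.15 rad of play, the plug should be at about 1.6 rad or more, against 1.57 for a quarter turn. I couldn't read the plug's angle directly, but in the close-up its face was square with the tool to about 0.04 rad. The twisting torque also rose to about 0.1 N m, but that reading is noisy.
- **Side force:** about 8 N of sideways force remained on the key, which I left alone.
- **Other items:** I kept clear of the blue key and the groceries, but took no final picture of them to confirm.

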